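Tighten a bearing lock collar with a two-pin spanner

ROBOT

A 7-joint arm with a two-finger parallel gripper is mounted at the origin on a cart in front of the work surface, level with it; the furniture and walls round the work are solid. World frame = base frame: x ahead of the robot, y to its left, z up, the work surface at z = 0. Lengths are in m, angles in degrees, forces in N, time in s.
With the tool pointing down it reaches from about 0.425 to 0.875 m from the base axis. Payload 4.7 kg.
Tool frame: the origin (TCP) lies between the finger pads; the fingertips stand env.tip_reach ahead of it and the grasp point (between the pads) lies 2 mm behind it (env.tip_reach is the distance from the TCP to the fingertips, in m); z points along the fingers, y is the line along which they close (so a half turn about z gives the same grasp; the last joint's range is limited). The gripper opens to 87 mm and grips with 3 to 60 N. Pads are 19 mm wide; open, the fingers measure 117 mm over their backs; the gripper's body (75 mm by 190 mm) begins 51 mm behind the grasp point.
Start: joints at [77.24, 18.392, -4.016, 83.108, 1.295, 78.541, -3.26], TCP at [0.152, -0.632, 0.24] pointing down, gripper open.
Joint ranges: [-163.93, 163.93], [-17.29, 119.83], [-79.2, 71.16], [3.27, 140.29], [-89.18, 269.18], [5.43, 117.66], [-154.24, 154.24]. Speed limits (degrees/s): [147.25, 147.25, 180, 180, 180, 180, 180].

INTERFACE

Orientations are given as [roll, pitch, yaw] about the fixed x, y, z axes, in that order (R = Rz(yaw) Ry(pitch) Rx(roll)).
In Python, from cell import env, workorder, read_camera gives the robot as it stands (env), with the cameras as plain functions and the job (workorder).
- The arm moves only by the shell command python3 steer.py [FORCE], which reads ROWS from standard input. ROWS is a JSON list of rows, 1 to 8 of them, each an object with the fields x, y, z (the shift in fractions of the full range, 1 being 0.8 m), rz (a turn about the tool's z in normalised numbers (1 is pi/2 rad)), aperture (the finger opening in m); a field left out counts as zero (the opening has to be given); each row is the pose to reach, as a shift and turn from the pose commanded when the command began, along the tool's axes at that moment; what a row does not reach only later rows make up. A row lasts 1/12 s, in which the tool goes at most 0.0417 m and 7.16 degrees, less where a joint would pass 70% of its speed; a pose out of reach is approached as far as the arm can. The fingers move at their own pace and stop on an object; FORCE is the grip in N (left out, the last holds). Time passes only in rows, so rows that do not move let the fingers close. It prints the time, the measured TCP pose, the force, the opening and the grip force at its end. A shift or turn number past 1, either way, is cut back to 1. Input that does not fit is refused with a message, and nothing moves.
- env.get_obs(): the state, without advancing time (a new reading comes with each control period).
- read_camera(name): name is "scene" or "top"; returns a dict with "color" (400x640x3 uint8, blue, green, red), "fx", "fy", "cx", "cy" (pixels), "world_from_camera" (4x4, takes a point from camera to world coordinates). Camera axes: x right, y down, z forward; pixel columns grow to the right and rows downward; lengths in m; the calibration is good to about 2 mm. A picture is of the moment at which its call begins. There is no depth.
- workorder.sign_off(): hands the job in; it is judged then, once.
The state is a dict: "time_s": time; "qpos": joint angles; "joint_velocities": joint speeds; "effort": joint torques, N m; "tool_pos": TCP position; "tool_rot": TCP orientation; "force": force on the tool from outside, world axes, zero at the start; "wrist_torque": the same for the moment, N m; "grip_width": finger opening in m; "grasp_force": force on a finger pad.
Only numpy, scipy, OpenCV 4.12 (cv2) and the standard library are available. Lean on these libraries where they do the work, as an engineer would, in place of code of your own. Each camera call takes 0.05 s, during which the arm holds its last target. There are 200 camera calls.

TASK

Take the red-handled two-pin spanner from its rest, fit both of its pins into opposite holes of the steel lock collar on top of the blue bearing housing and turn the collar clockwise until it comes up tight against its stop. Then put the spanner back upright on its rest, lying across both rails as you found it, and leave the other things on the bench where they are.

Things in the scene. Friction and masses are not known exactly. Their poses are not given: they have to be found in the camera images.
- spanner: T-handled two-pin spanner, 200 to 325 g, loose. Origin: centre of the underside of its steel crossbar, z up. Crossbar 68 mm along x, 16 in y, z 0 to 10 mm, hub disc 34 mm across at its middle. Flat red handle on top: 44 mm along x, 14 mm thick in y, z 10 to 56 mm; grip it across its thickness from above. Starts upright on the rest, up to 3 mm off its middle in x, 8 mm in y, 0.15 rad turned
- pin_a (a point): centre of the tip of the spanner's first pin, at the spanner's x = +26 mm, 13 mm below the crossbar's underside. The two pins are round, steel, 6 mm in diameter, point down and are 13 mm long, the last 5.5 mm tapered to 3 mm across at the tip. Axes as the spanner's
- pin_b (a point): the same for the second pin, at the spanner's x = -26 mm
- rest_top (a point): middle of the spanner's fixed rest, on top of its rails, 26 mm above the worktop. Foot plate 64 x 60 mm, 6 mm thick; two rubber-topped rails, 8 mm wide, 50 mm long along y, centred at x = -13 and +13 mm. The spanner's crossbar lies across both rails, along the rest's x (either way round), its pins hanging outside them
- housing: fixed bearing housing: grey flange 110 mm square, 14 mm thick, with screws at its corners, and a blue ribbed barrel 88 mm across, up to 62 mm above the worktop; the collar sits on it. Origin: centre of the underside. Its axes tell nothing of where the collar's holes stand
- collar_face (a point): centre of the steel lock collar's flat top face, on its vertical turning axis, 78 mm above the worktop; axes as the housing's. The collar is 72 mm across, 16 mm thick, bore 35 mm, with six 11 mm holes right through it, 60 degrees apart on a circle of 26 mm radius. Two holes facing each other across the axis take the pins until the crossbar rests on the face. Shaft end: 5 mm below the face
- lock_collar (a joint): how far the collar is turned away from its tight stop, rad: 0 at the stop, growing anticlockwise from above (loosening), up to 1.7; starts at 0.7 to 1.2. It is stiff: it takes about 0.45 N m to turn and stays where it is left. Where the holes stand at a given reading differs each time and is not told: find them by eye or touch
- red_cap: red plastic overcap of a can, used as a cup, 73 mm across, 50 mm high, loose bystander; origin at its underside
- flat_brush: flat brush with wooden handle, 197 x 40 x 11 mm, loose bystander; origin at its underside
- orange_driver: orange and black screwdriver, 189 mm long, 31 mm high, loose bystander; origin at its underside
- spray_can: white aerosol can with a red band, 60 mm across, 177 mm high, loose bystander; origin at its underside

How it is judged:
By the outcome, as a careful person would: the job done as asked, in the order asked, and still so for the second after the job is handed in, with the robot touching nothing.
It also fails if it takes over 67 s, if anything falls off the work surface, if the arm or the gripper's body presses on something with over 40 N, if the wrist force passes 120 N, or if a joint passes its speed limit or range.

## Working session

There is one attempt and no reset: what is moved stays moved. The work goes in short steps, Python scripts to look and compute and a shell command to move; the robot and the scene stay as the last step left them, time stands still between calls to the robot, and variables do not carry over. Pictures are saved under pics/ and viewed, at most 10 in all, crops included, and the job is handed in when it is done.

```bash
ls; mkdir -p pics
python3 - <<'E'
from cell import env, workorder, read_camera
import cv2,numpy as np
print(env.tip_reach, env.get_obs())
for n in("scene","top"):
    c=read_camera(n); cv2.imwrite(f"pics/{n}0.png",c["color"]); print(n,c["fx"],c["fy"],c["cx"],c["cy"],np.round(c["world_from_camera"],4).tolist())
E
```

```text
cell.py
pics
steer.py
0.017 {'time_s': 0.0, 'qpos': array([77.24063003, 18.43822264, -4.01495927, 83.17531754,  1.29321905,
       78.5407629 , -3.26035823]), 'joint_velocities': array([ 0.0019137 ,  0.03267742,  0.03419434,  0.08130318, -0.05555408,
       -0.01019788,  0.04167432]), 'effort': array([ 2.34663767e-04, -4.91280055e+01, -4.03398843e-01, -3.12523627e+01,
       -6.38661487e-02,  4.38180612e-02,  1.80907282e-04]), 'tool_pos': array([ 0.15231406, -0.63136161,  0.23846724]), 'tool_rot': array([-1.79890839e+02,  4.23518008e-03,  1.35678761e+01]), 'force': array([ 0.86713553, -0.17340151, -0.09666072]), 'wrist_torque': array([-0.04610165,  0.01828678, -0.03336925]), 'grasp_force': 0.0, 'grip_width': 0.0871468379586947}
scene 364.74827853988745 364.74827853988745 317.0234987113527 196.5373037947899 [[0.5337, -0.4288, 0.7289, -0.244], [-0.8455, -0.2543, 0.4695, -0.4376], [-0.016, -0.8669, -0.4983, 0.6107], [0.0, 0.0, 0.0, 1.0]]
top 511.5208796375734 511.5208796375734 321.98790841157523 204.255357666228 [[-0.0079, -0.9966, 0.0825, 0.3375], [-1.0, 0.0074, -0.0065, 0.0564], [0.0059, -0.0825, -0.9966, 1.9384], [0.0, 0.0, 0.0, 1.0]]
```

View pics/top0.png

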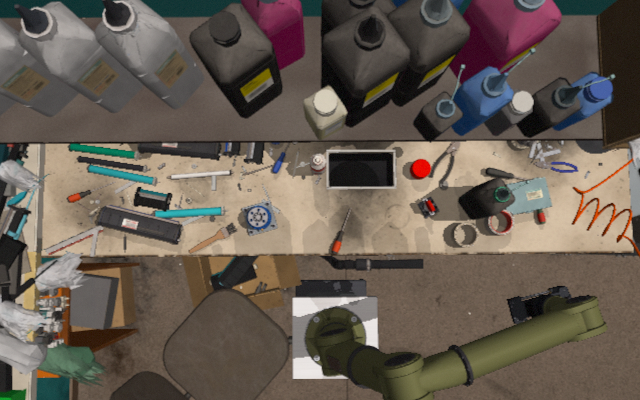

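View pics/scene0.png

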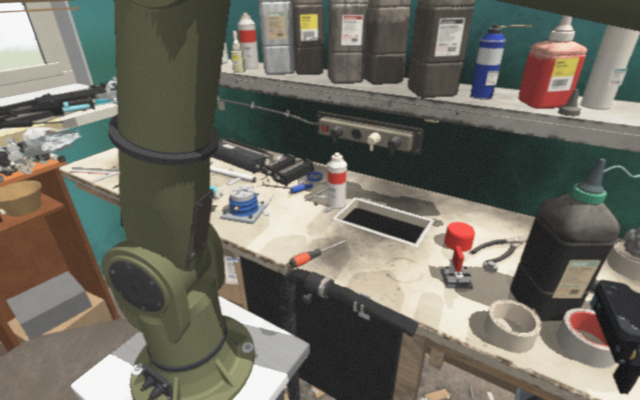

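The top view shows the housing with its collar at about (258,217) and the spanner on its rest at about (428,208). The scene view shows the collar at (242,198) and the spanner at (459,265). I'll enlarge both.

```bash
cat > h.py <<'E'
from cell import env, workorder, read_camera
import cv2,numpy as np
def cam(n): return read_camera(n)
def ray(c,u,v):
    T=np.array(c["world_from_camera"]); d=T[:3,:3]@np.array([(u-c["cx"])/c["fx"],(v-c["cy"])/c["fy"],1]); return T[:3,3],d
def onz(c,u,v,z):
    o,d=ray(c,u,v); return o+d*(z-o[2])/d[2]
def proj(c,p):
    T=np.linalg.inv(np.array(c["world_from_camera"])); q=T[:3,:3]@np.array(p)+T[:3,3]
    return np.array([c["fx"]*q[0]/q[2]+c["cx"],c["fy"]*q[1]/q[2]+c["cy"]])
def crop(im,x,y,w,h,k): return cv2.resize(im[y:y+h,x:x+w],None,fx=k,fy=k,interpolation=cv2.INTER_CUBIC)
E
python3 - <<'E'
from h import *
t=cam("top");s=cam("scene")
a=[crop(t["color"],233,192,50,50,8),crop(t["color"],403,183,50,50,8),crop(s["color"],217,175,57,25*2,8)[:280,:400],crop(s["color"],434,240,50,50,8)[:, :400]]
a[2]=cv2.copyMakeBorder(a[2],0,20,0,0,0); a[3]=cv2.resize(a[3],(400,300))
a=[cv2.resize(x,(400,300)) if i>1 else x[50:350] for i,x in enumerate(a)]
cv2.imwrite("pics/z.png",np.vstack([np.hstack(a[:2]),np.hstack(a[2:])]))
print(onz(t,258,217,.078),onz(t,428,208,.05))
hsv=cv2.cvtColor(t["color"],cv2.COLOR_BGR2HSV)
m=((hsv[...,0]<8)|(hsv[...,0]>172))&(hsv[...,1]>150)&(hsv[...,2]>80)
n,l,st,ce=cv2.connectedComponentsWithStats(m[190:230,410:450].astype(np.uint8));print(st,ce+[410,190])
for i in range(1,n):
  if st[i,4]>10:
    ys,xs=np.where(l==i);print(cv2.fitLine(np.c_[xs,ys].astype(np.float32),2,0,.01,.01).ravel(),xs.min()+410,xs.max()+410,ys.min()+190,ys.max()+190)
E
```

```text
[0.44670036 0.27747971 0.078     ] [ 0.47699446 -0.34878541  0.05      ]
[[   0    0   40   40 1550]
 [  17   10    9   11   50]] [[429.46258065 209.63935484]
 [430.66       205.18      ]]
[ 0.50248665  0.864585   20.66       15.18      ] 427 435 200 210
```

View pics/z.png

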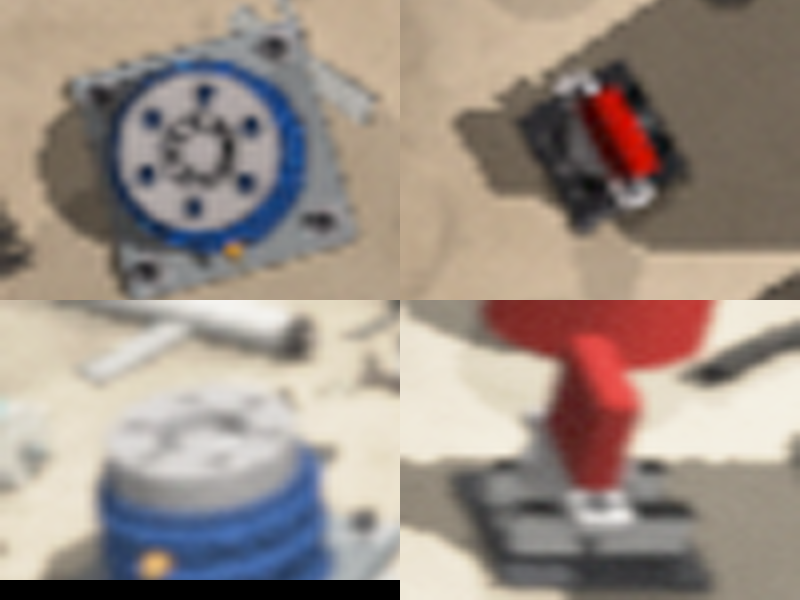

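The crops show the six collar holes clearly in the top view, as dark spots around (258,217). They also show the handle's bright top face at (430.5,205) with pale crossbar ends either side, tilted about 60° in the image. Next I'll measure both with subpixel masks.

Run:
```python
from h import *
t=cam("top"); im=t["color"]
# spanner: bright red top
k=8; z=crop(im,403,183,50,50,k); hsv=cv2.cvtColor(z,cv2.COLOR_BGR2HSV)
m=(((hsv[...,0]<8)|(hsv[...,0]>172))&(hsv[...,1]>170)&(hsv[...,2]>185)).astype(np.uint8)
cs,_=cv2.findContours(m,0,2); c=max(cs,key=cv2.contourArea); 
def full(p,x0,y0): return (np.array(p)+.5)/k-.5+[x0,y0]
box=full(cv2.boxPoints(cv2.minAreaRect(c)),403,183)
P=np.array([onz(t,*q,.082) for q in box]); print("handle top",P.round(4).tolist(),P.mean(0),[np.linalg.norm(P[i]-P[i-1]).round(4) for i in range(4)])
e=P[1]-P[0] if np.linalg.norm(P[1]-P[0])>np.linalg.norm(P[2]-P[1]) else P[2]-P[1]; print("yaw",np.degrees(np.arctan2(e[1],e[0])))
# white crossbar ends at z .036
m=((hsv[...,2]>165)&(hsv[...,1]<45)).astype(np.uint8); n,l,st,ce=cv2.connectedComponentsWithStats(m)
for i in range(1,n):
    if st[i,4]>150: print("white",st[i],onz(t,*full(ce[i],403,183),.036))
# foot plate dark
# collar
z=crop(im,233,192,50,50,k); hsv=cv2.cvtColor(z,cv2.COLOR_BGR2HSV)
m=((hsv[...,1]<60)&(hsv[...,2]>120)).astype(np.uint8); n,l,st,ce=cv2.connectedComponentsWithStats(m)
i=l[230,170] if 0 else max([j for j in range(1,n) if abs(ce[j][0]-200)<40 and abs(ce[j][1]-200)<40],key=lambda j:st[j,4])
cs,_=cv2.findContours((l==i).astype(np.uint8),0,2); el=cv2.fitEllipse(cv2.convexHull(max(cs,key=cv2.contourArea))); print(el)
C=onz(t,*full(el[0],233,192),.078); print("collar",C)
g=cv2.cvtColor(z,cv2.COLOR_BGR2GRAY)
m=(g<115).astype(np.uint8); n,l,st,ce=cv2.connectedComponentsWithStats(m)
H=[]
for i in range(1,n):
    p=onz(t,*full(ce[i],233,192),.0765); r=np.linalg.norm(p[:2]-C[:2])
    if .018<r<.033 and st[i,4]<700: H.append(p); print(p.round(4),r.round(4),st[i,4],np.degrees(np.arctan2(*(p-C)[1::-1])))
H=np.array(H); print(H.mean(0), np.degrees(np.angle(np.exp(6j*np.arctan2(H[:,1]-H[:,1].mean(),H[:,0]-H[:,0].mean())).sum()))/6)
```

```text
handle top [[0.4996, -0.3425, 0.082], [0.5032, -0.3497, 0.082], [0.4699, -0.3654, 0.082], [0.4664, -0.3582, 0.082]] [ 0.48479048 -0.35394124  0.082     ] [np.float64(0.0367), np.float64(0.008), np.float64(0.0367), np.float64(0.008)]
yaw -154.75164775218798
((199.3023681640625, 200.84071350097656), (158.411376953125, 160.51095581054688), 111.00850677490234)
collar [0.44792627 0.27939085 0.078     ]
[0.4629 0.301  0.0765] 0.0263 368 55.41414347086569
[0.4374 0.3037 0.0765] 0.0265 339 113.46104249776471
[0.4221 0.2824 0.0765] 0.026 343 173.37214197458457
[0.44078463 0.29571952 0.0765    ] -12.215837419217586
```

Run:
```python
from h import *
k=8
def full(p,x0,y0): return (np.array(p)+.5)/k-.5+[x0,y0]
t=cam("top"); z=crop(t["color"],403,183,50,50,k); hsv=cv2.cvtColor(z,cv2.COLOR_BGR2HSV)
m=((hsv[...,2]>150)&(hsv[...,1]<50)).astype(np.uint8); n,l,st,ce=cv2.connectedComponentsWithStats(m)
for i in range(1,n):
    if st[i,4]>60: print("white",st[i],ce[i],onz(t,*full(ce[i],403,183),.036).round(4))
for v in(100,130,160):
    m=(((hsv[...,0]<8)|(hsv[...,0]>172))&(hsv[...,1]>150)&(hsv[...,2]>v)).astype(np.uint8)
    cs,_=cv2.findContours(m,0,2); c=max(cs,key=cv2.contourArea); b=full(cv2.boxPoints(cv2.minAreaRect(c)),403,183)
    P=np.array([onz(t,*q,.082) for q in b]);print(v,P.mean(0).round(4),P[:,:2].round(4).tolist())
# scene handle top check
s=cam("scene")
for dx in(-.022,.022):
    a=np.radians(25.25); p=np.array([.4848,-.3539,.082])+[dx*np.cos(a),dx*np.sin(a),0]; print(proj(s,p),proj(t,p))
# pose-target error in tool axes
o=env.get_obs(); y=np.radians(o["tool_rot"][2]); d=np.array([.4848,-.3539])-o["tool_pos"][:2]
print("tool dx,dy",d@[np.cos(y),np.sin(y)],d@[np.sin(y),-np.cos(y)],o["tool_pos"])
```

```text
white [354   0  11  28 183] [359.92896175  10.9726776 ] [ 0.568  -0.4275  0.036 ]
white [157 126  41  17 349] [174.9512894  133.42120344] [ 0.511  -0.3393  0.036 ]
white [224 239  27  17 251] [238.64940239 248.00398406] [ 0.4571 -0.3677  0.036 ]
100 [ 0.4847 -0.3525  0.082 ] [[0.5008, -0.3356], [0.5079, -0.3491], [0.4686, -0.3694], [0.4615, -0.3559]]
130 [ 0.485 -0.353  0.082] [[0.5011, -0.3375], [0.5072, -0.3492], [0.4688, -0.3685], [0.4627, -0.3568]]
160 [ 0.4848 -0.3535  0.082 ] [[0.5001, -0.3399], [0.5051, -0.3496], [0.4695, -0.3671], [0.4646, -0.3574]]
[462.01858671 257.14045688] [433.92404731 210.61977806]
[457.88495052 245.11422117] [428.50480201 199.77788799]
tool dx,dy 0.3882944666156475 -0.1921579732058378 [ 0.15241917 -0.63178535  0.23931943]
```

The handle-top centre (0.4848, -0.3535) and the crossbar-end midpoint (0.484, -0.3535) agree, and so does the scene view. Spanner yaw is about 26.5°, and the collar holes stand at -5.5° + 60k. I'll go round the black bottle.

The manual's scale: shifts go in shares of 0.8 m and turns go in shares of pi/2 rad. Converting my numbers, 0.21 m / 0.8 = 0.2625, -0.202 m / 0.8 = -0.2525, -13 degrees / 90 = -0.1444.

```bash
echo '[{"x":0.0313,"y":-0.0425,"aperture":0.087},{"x":0.0625,"y":-0.0838,"aperture":0.087},{"x":0.0938,"y":-0.1263,"aperture":0.087},{"x":0.125,"y":-0.1688,"rz":-0.0333,"aperture":0.087},{"x":0.1563,"y":-0.2113,"rz":-0.0667,"aperture":0.087},{"x":0.1863,"y":-0.2525,"rz":-0.1111,"aperture":0.087},{"x":0.225,"y":-0.2525,"rz":-0.1444,"aperture":0.087},{"x":0.2625,"y":-0.25,"rz":-0.1444,"aperture":0.087}]' | python3 steer.py 20
echo '[{"x":0.0438,"y":0.0125,"aperture":0.087},{"x":0.0875,"y":0.025,"aperture":0.087},{"x":0.1313,"y":0.0375,"aperture":0.087},{"x":0.175,"y":0.05,"aperture":0.087},{"x":0.2125,"y":0.0625,"aperture":0.087},{"x":0.2125,"y":0.0625,"aperture":0.087}]' | python3 steer.py
python3 - <<'E'
from h import *
o=env.get_obs(); y=np.radians(o["tool_rot"][2]); d=np.array([.4845,-.3537])-o["tool_pos"][:2]
print("tool dx,dy",d@[np.cos(y),np.sin(y)],d@[np.sin(y),-np.cos(y)],o["tool_rot"],o["qpos"],o["force"])
E
```

```text
time_s: 1.02
tool_pos: [0.3103, -0.3858, 0.2403]
tool_rot: [179.9, 0.1, 26.8]
force: [-1.0, -1.3, -0.2]
grip_width: 0.0872
grasp_force: 0.0
time_s: 1.52
tool_pos: [0.4906, -0.3526, 0.239]
tool_rot: [-179.9, -0.3, 27.0]
force: [0.9, 1.0, -0.2]
grip_width: 0.0871
grasp_force: 0.0
tool dx,dy -0.005892708957638385 -0.0018113662953357153 [-179.94694738   -0.30051308   27.03794187] [ 53.03524374  14.22391531 -23.3915942   89.48877545   5.44917155
  77.35180536 -33.86051787] [ 0.86386079  0.9541337  -0.18275447]
```

Converted, 0.12 m / 0.8 = 0.15, 0.1 m / 0.8 = 0.125.

```bash
echo '[{"x":-0.0063,"y":-0.0025,"z":0.0438,"aperture":0.087},{"x":-0.0063,"y":-0.0025,"z":0.0875,"aperture":0.087},{"x":-0.0063,"y":-0.0025,"z":0.125,"aperture":0.087},{"x":-0.0063,"y":-0.0025,"z":0.15,"aperture":0.087},{"x":-0.0063,"y":-0.0025,"z":0.15,"aperture":0.087},{"x":-0.0063,"y":-0.0025,"z":0.15,"aperture":0.087}]' | python3 steer.py
python3 - <<'E'
from h import *
o=env.get_obs(); y=np.radians(o["tool_rot"][2]); d=np.array([.4845,-.3537])-o["tool_pos"][:2]
print("tool dx,dy",d@[np.cos(y),np.sin(y)],d@[np.sin(y),-np.cos(y)])
E
```

```text
time_s: 2.02
tool_pos: [0.4778, -0.3572, 0.1189]
tool_rot: [-179.9, 0.1, 26.6]
force: [0.6, -0.9, -0.3]
grip_width: 0.0869
grasp_force: 0.0
tool dx,dy 0.007523834399542838 -0.00011244788054614176
```

Converted, 0.061 m / 0.8 = 0.0763, 0.007 m / 0.8 = 0.0088.

```bash
echo '[{"x":0.0088,"z":0.0375,"aperture":0.087},{"x":0.0088,"z":0.0763,"aperture":0.087},{"x":0.0088,"z":0.0763,"aperture":0.087},{"x":0.0088,"z":0.0763,"aperture":0.04},{"x":0.0088,"z":0.0763,"aperture":0.02},{"x":0.0088,"z":0.0763,"aperture":0},{"x":0.0088,"z":0.0763,"aperture":0},{"x":0.0088,"z":0.0763,"aperture":0}]' | python3 steer.py 20
echo '[{"aperture":0},{"aperture":0},{"aperture":0},{"aperture":0}]' | python3 steer.py 45
```

```text
time_s: 2.68
tool_pos: [0.4857, -0.355, 0.0603]
tool_rot: [179.9, -0.1, 26.5]
force: [-0.8, -0.6, 0.5]
grip_width: 0.0617
grasp_force: 0.0
time_s: 3.02
tool_pos: [0.4849, -0.3542, 0.0586]
tool_rot: [-180.0, 0.0, 26.6]
force: [0.4, -0.1, -0.2]
grip_width: 0.0346
grasp_force: 0.0
```

Converted, -0.12 m / 0.8 = -0.15, -0.11 m / 0.8 = -0.1375.

```bash
echo '[{"aperture":0},{"aperture":0},{"aperture":0},{"aperture":0},{"aperture":0},{"aperture":0}]' | python3 steer.py 45;echo '[{"z":-0.025,"aperture":0},{"z":-0.0625,"aperture":0},{"z":-0.1,"aperture":0},{"z":-0.1375,"aperture":0},{"z":-0.15,"aperture":0},{"z":-0.15,"aperture":0},{"z":-0.15,"aperture":0}]' | python3 steer.py 45
python3 - <<'E'
from h import *
print(env.get_obs()["force"])
t=cam("top");s=cam("scene"); p=env.get_obs()["tool_pos"]; print(p)
a=np.round(proj(t,p)).astype(int);b=np.round(proj(s,p)).astype(int);print(a,b)
cv2.imwrite("pics/g.png",np.hstack([crop(t["color"],a[0]-25,a[1]-25,50,50,8),crop(s["color"],b[0]-25,b[1]-25,50,50,8)]))
E
```

```text
time_s: 3.52
tool_pos: [0.4848, -0.3539, 0.0584]
tool_rot: [-180.0, 0.0, 26.6]
force: [-0.6, 1.1, 0.0]
grip_width: 0.0137
grasp_force: 45.0
time_s: 4.1
tool_pos: [0.4845, -0.3541, 0.1775]
tool_rot: [-180.0, 0.0, 26.6]
force: [-0.5, 0.5, -2.5]
grip_width: 0.0139
grasp_force: 45.0
[-0.45920114  0.48440416 -2.54422891]
[ 0.48360682 -0.35349691  0.17579685]
[437 203] [467 217]
```

View pics/g.png

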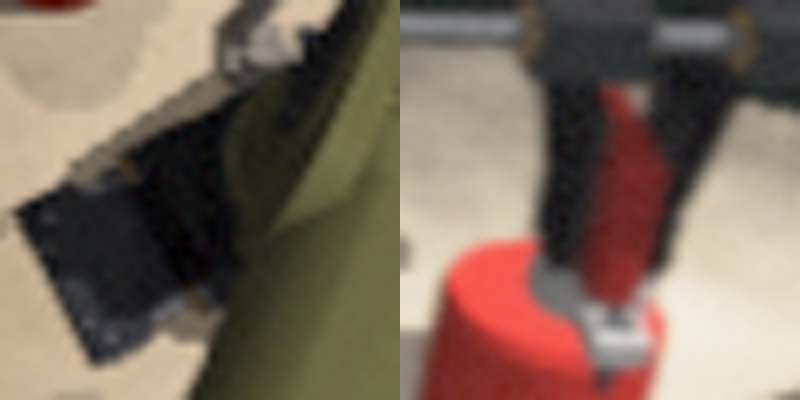

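The spanner is held square: the scene crop shows the handle between the pads with the crossbar level below. I'll carry it over to the collar, turning to yaw ≈114.5° on the way.

Converted, -0.272 m / 0.8 = -0.34, -0.237 m / 0.8 = -0.2963, -42 degrees / 90 = -0.4667.

```bash
echo '[{"x":0.015,"y":-0.0338,"aperture":0},{"x":0.0338,"y":-0.0775,"rz":-0.0667,"aperture":0},{"x":0.0525,"y":-0.1213,"rz":-0.1333,"aperture":0},{"x":0.0713,"y":-0.165,"rz":-0.2,"aperture":0},{"x":0.09,"y":-0.2088,"rz":-0.2667,"aperture":0},{"x":0.1088,"y":-0.2525,"rz":-0.3333,"aperture":0},{"x":0.1275,"y":-0.2963,"rz":-0.4,"aperture":0},{"x":0.1463,"y":-0.34,"rz":-0.4667,"aperture":0}]' | python3 steer.py 45
cat > e.py <<'E'
from h import *
import sys
C=np.array([float(sys.argv[1]),float(sys.argv[2])])
o=env.get_obs(); y=np.radians(o["tool_rot"][2]); d=C-o["tool_pos"][:2]
print("dx,dy",(d@[np.cos(y),np.sin(y)]).round(4),(d@[np.sin(y),-np.cos(y)]).round(4),"pos",o["tool_pos"].round(4),"rot",o["tool_rot"].round(2),"q",o["qpos"].round(0),"F",o["force"].round(1),"M",o["wrist_torque"].round(2))
E
python3 e.py .4479 .2794
```

```text
time_s: 4.87
tool_pos: [0.4662, -0.0568, 0.1765]
tool_rot: [-179.8, 0.0, 68.8]
force: [1.7, 0.3, -1.8]
grip_width: 0.0135
grasp_force: 45.0
dx,dy 0.3069 -0.1384 pos [ 0.4662 -0.0568  0.1765] rot [-1.7982e+02  3.0000e-02  6.8850e+01] q [ 42.   0. -38. 111.   0.  69. -17.] F [ 1.7  0.3 -1.8] M [ 0.03 -0.17  0.02]
```

Converted, 0.295 m / 0.8 = 0.3688, 0.259 m / 0.8 = 0.3238, -46 degrees / 90 = -0.5111.

```bash
echo '[{"x":0.0463,"y":-0.0213,"rz":-0.0667,"aperture":0},{"x":0.0925,"y":-0.0425,"rz":-0.1333,"aperture":0},{"x":0.1388,"y":-0.0638,"rz":-0.2,"aperture":0},{"x":0.185,"y":-0.085,"rz":-0.2667,"aperture":0},{"x":0.2313,"y":-0.1063,"rz":-0.3333,"aperture":0},{"x":0.2775,"y":-0.1275,"rz":-0.4,"aperture":0},{"x":0.3238,"y":-0.1488,"rz":-0.4667,"aperture":0},{"x":0.3688,"y":-0.1688,"rz":-0.5111,"aperture":0}]' | python3 steer.py 45;python3 e.py .4479 .2794
```

```text
time_s: 5.53
tool_pos: [0.4486, 0.2666, 0.1769]
tool_rot: [-179.9, 0.0, 114.8]
force: [0.4, 0.0, -1.6]
grip_width: 0.0137
grasp_force: 45.0
dx,dy 0.0119 0.0047 pos [0.4486 0.2666 0.1769] rot [-1.7988e+02  1.0000e-02  1.1485e+02] q [ 19.  11. -57. 104.  10.  70. -17.] F [ 0.4  0.  -1.6] M [ 0.03 -0.2   0.01]
```

Converted, 0.047 m / 0.8 = 0.0588, 0.04 m / 0.8 = 0.05, 0.4 degrees / 90 = 0.0044.

```bash
echo '[{"x":0.015,"y":0.0059,"rz":0.0044,"aperture":0},{"x":0.015,"y":0.0059,"z":0.025,"rz":0.0044,"aperture":0},{"x":0.015,"y":0.0059,"z":0.05,"rz":0.0044,"aperture":0},{"x":0.015,"y":0.0059,"z":0.0588,"rz":0.0044,"aperture":0},{"x":0.015,"y":0.0059,"z":0.0588,"rz":0.0044,"aperture":0},{"x":0.015,"y":0.0059,"z":0.0588,"rz":0.0044,"aperture":0}]' | python3 steer.py 50;python3 e.py .4479 .2794
python3 - <<'E'
from h import *
t=cam("top");s=cam("scene"); p=np.array([.4479,.2794,.085])
a=np.round(proj(t,p)).astype(int);b=np.round(proj(s,p)).astype(int);print(a,b)
cv2.imwrite("pics/f.png",np.hstack([crop(t["color"],a[0]-25,a[1]-25,50,50,8),crop(s["color"],b[0]-25,b[1]-25,50,50,8)]))
E
```

```text
time_s: 6.03
tool_pos: [0.4488, 0.2777, 0.1307]
tool_rot: [-179.9, -0.0, 114.2]
force: [-0.5, 0.4, -1.8]
grip_width: 0.0138
grasp_force: 50.0
dx,dy 0.0019 -0.0002 pos [0.4488 0.2777 0.1307] rot [-1.7988e+02 -3.0000e-02  1.1415e+02] q [ 15.  16. -56. 107.  14.  65. -22.] F [-0.5  0.4 -1.8] M [-0.01 -0.14  0.  ]
[257 217] [241 189]
```

View pics/f.png

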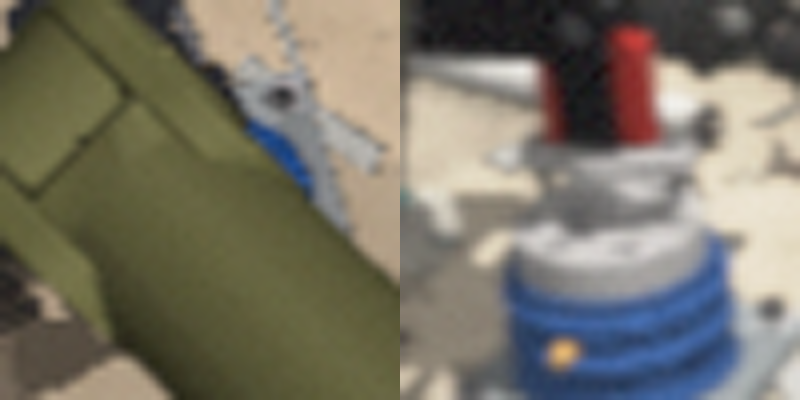

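In the scene crop the crossbar hovers over the collar, with its pins just above the face. I'll lower it in stages and watch the force.

Converted, 0.011 m / 0.8 = 0.0138, 0.009 m / 0.8 = 0.0113.

```bash
echo '[{"x":0.0019,"z":0.005,"aperture":0},{"x":0.0019,"z":0.0088,"aperture":0},{"x":0.0019,"z":0.0113,"aperture":0},{"x":0.0019,"z":0.0138,"aperture":0},{"x":0.0019,"z":0.0138,"aperture":0}]' | python3 steer.py 50;python3 e.py .4479 .2794
```

```text
time_s: 6.55
tool_pos: [0.4486, 0.2793, 0.1201]
tool_rot: [-180.0, 0.0, 114.2]
force: [0.1, -0.2, -2.6]
grip_width: 0.0138
grasp_force: 50.0
dx,dy 0.0004 -0.0006 pos [0.4486 0.2793 0.1201] rot [-1.7996e+02  1.0000e-02  1.1416e+02] q [ 15.  17. -56. 107.  15.  64. -23.] F [ 0.1 -0.2 -2.6] M [ 0.02 -0.16  0.07]
```

Tips are 3 mm below the face with no force on the wrist, so the pins are in. Lowering until it seats.

Converted, 0.009 m / 0.8 = 0.0113, 0.008 m / 0.8 = 0.01.

```bash
echo '[{"z":0.0038,"aperture":0},{"z":0.0075,"aperture":0},{"z":0.01,"aperture":0},{"z":0.0113,"aperture":0},{"z":0.0113,"aperture":0}]' | python3 steer.py 60;python3 e.py .4479 .2794
```

```text
time_s: 6.97
tool_pos: [0.4486, 0.2795, 0.1112]
tool_rot: [-180.0, 0.0, 114.2]
force: [-0.1, -0.4, -2.8]
grip_width: 0.0135
grasp_force: 60.0
dx,dy 0.0002 -0.0006 pos [0.4486 0.2795 0.1112] rot [-179.96    0.    114.17] q [ 14.  17. -55. 108.  16.  63. -23.] F [-0.1 -0.4 -2.8] M [-0.01 -0.16  0.01]
```

Converted, 0.0015 m / 0.8 = 0.0019, 0.001 m / 0.8 = 0.0013, 24 degrees / 90 = 0.2667.

```bash
echo '[{"z":0.0013,"aperture":0},{"z":0.0019,"aperture":0},{"z":0.0019,"rz":0.0444,"aperture":0},{"z":0.0019,"rz":0.0889,"aperture":0},{"z":0.0019,"rz":0.1333,"aperture":0},{"z":0.0019,"rz":0.1778,"aperture":0},{"z":0.0019,"rz":0.2222,"aperture":0},{"z":0.0019,"rz":0.2667,"aperture":0}]' | python3 steer.py 60;python3 e.py .4479 .2794
```

```text
time_s: 7.63
tool_pos: [0.4485, 0.2797, 0.1104]
tool_rot: [-180.0, 0.0, 90.1]
force: [-1.2, -0.8, 1.0]
grip_width: 0.0135
grasp_force: 60.1
dx,dy -0.0003 -0.0006 pos [0.4485 0.2797 0.1104] rot [-1.800e+02  4.000e-02  9.007e+01] q [ 11.  16. -51. 108.  14.  63. -46.] F [-1.2 -0.8  1. ] M [-0.22  0.22  0.41]
```

Converted, 15 degrees / 90 = 0.1667.

```bash
echo '[{"rz":0.0333,"aperture":0},{"rz":0.0667,"aperture":0},{"rz":0.1,"aperture":0},{"rz":0.1333,"aperture":0},{"rz":0.1667,"aperture":0},{"rz":0.1667,"aperture":0}]' | python3 steer.py;python3 e.py .4479 .2794;echo '[{"rz":0.0333,"aperture":0},{"rz":0.0667,"aperture":0},{"rz":0.1,"aperture":0},{"rz":0.1,"aperture":0}]' | python3 steer.py;python3 e.py .4479 .2794
```

```text
time_s: 8.13
tool_pos: [0.4482, 0.2798, 0.1103]
tool_rot: [-180.0, 0.1, 75.2]
force: [-3.3, -1.9, 2.3]
grip_width: 0.0138
grasp_force: 60.0
dx,dy -0.0004 -0.0002 pos [0.4482 0.2798 0.1103] rot [-1.7998e+02  5.0000e-02  7.5170e+01] q [  9.  15. -49. 108.  13.  63. -60.] F [-3.3 -1.9  2.3] M [-0.24  0.56  0.18]
time_s: 8.47
tool_pos: [0.4481, 0.2798, 0.1104]
tool_rot: [-180.0, 0.1, 66.2]
force: [-4.8, -1.0, 4.4]
grip_width: 0.0138
grasp_force: 60.0
dx,dy -0.0004 0.0 pos [0.4481 0.2798 0.1104] rot [-1.7997e+02  6.0000e-02  6.6230e+01] q [  8.  15. -47. 108.  12.  63. -68.] F [-4.8 -1.   4.4] M [-0.29  0.83  0.21]
```

Converted, 6 degrees / 90 = 0.0667.

```bash
for i in 1; do echo '[{"rz":0.0333,"aperture":0},{"rz":0.0667,"aperture":0},{"rz":0.0667,"aperture":0}]' | python3 steer.py;python3 e.py .4479 .2794;done;echo '[{"rz":0.0333,"aperture":0},{"rz":0.0667,"aperture":0},{"rz":0.0667,"aperture":0}]' | python3 steer.py;python3 e.py .4479 .2794
```

```text
time_s: 8.72
tool_pos: [0.448, 0.2798, 0.1104]
tool_rot: [-180.0, 0.1, 60.3]
force: [-4.6, -1.0, 6.0]
grip_width: 0.0137
grasp_force: 60.0
dx,dy -0.0004 0.0001 pos [0.448  0.2798 0.1104] rot [-1.7996e+02  6.0000e-02  6.0270e+01] q [  7.  15. -46. 108.  12.  62. -74.] F [-4.6 -1.   6. ] M [-0.24  1.09  0.2 ]
time_s: 8.97
tool_pos: [0.4479, 0.2799, 0.1103]
tool_rot: [-180.0, 0.1, 54.3]
force: [-5.2, -0.9, 6.0]
grip_width: 0.0137
grasp_force: 60.0
dx,dy -0.0004 0.0003 pos [0.4479 0.2799 0.1103] rot [-1.7995e+02  7.0000e-02  5.4290e+01] q [  6.  15. -46. 108.  12.  62. -80.] F [-5.2 -0.9  6. ] M [-0.25  1.21  0.29]
```

Converted, 5 degrees / 90 = 0.0556.

```bash
echo '[{"rz":0.0333,"aperture":0},{"rz":0.0556,"aperture":0},{"rz":0.0556,"aperture":0}]' | python3 steer.py;python3 e.py .4479 .2794;echo '[{"rz":0.0333,"aperture":0},{"rz":0.0556,"aperture":0},{"rz":0.0556,"aperture":0}]' | python3 steer.py;python3 e.py .4479 .2794
python3 - <<'E'
from h import *
s=cam("scene"); p=np.array([.4479,.2794,.085])
b=np.round(proj(s,p)).astype(int)
cv2.imwrite("pics/k.png",crop(s["color"],b[0]-25,b[1]-25,50,50,10))
E
```

```text
time_s: 9.22
tool_pos: [0.4478, 0.28, 0.1103]
tool_rot: [-180.0, 0.1, 49.3]
force: [-5.5, -1.0, 5.9]
grip_width: 0.0132
grasp_force: 60.0
dx,dy -0.0004 0.0004 pos [0.4478 0.28   0.1103] rot [-1.7996e+02  7.0000e-02  4.9330e+01] q [  5.  14. -45. 108.  11.  62. -85.] F [-5.5 -1.   5.9] M [-0.3   1.17  0.3 ]
time_s: 9.47
tool_pos: [0.4478, 0.2801, 0.1104]
tool_rot: [-180.0, 0.1, 44.3]
force: [-6.3, -1.0, 5.6]
grip_width: 0.0135
grasp_force: 60.0
dx,dy -0.0004 0.0006 pos [0.4478 0.2801 0.1104] rot [-1.7996e+02  7.0000e-02  4.4340e+01] q [  5.  14. -44. 108.  11.  62. -89.] F [-6.3 -1.   5.6] M [-0.22  1.19  0.25]
```

View pics/k.png

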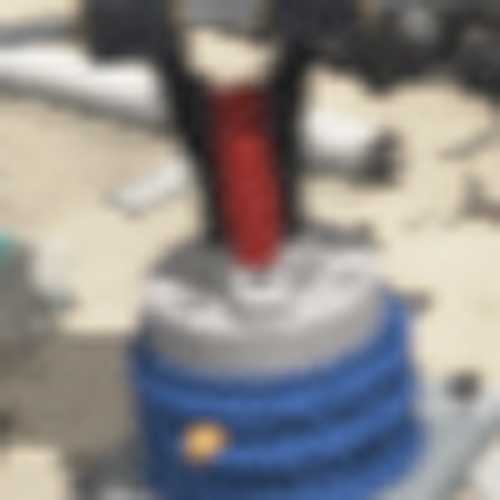

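The spanner is still seated and turning with the gripper: the handle end is at about (245,180) in the crop, with the crossbar on the face. There's no stop yet, so I'll continue.

Converted, 4 degrees / 90 = 0.0444.

```bash
echo '[{"rz":0.0222,"aperture":0},{"rz":0.0444,"aperture":0},{"rz":0.0444,"aperture":0}]' | python3 steer.py;python3 e.py .4479 .2794;echo '[{"rz":0.0222,"aperture":0},{"rz":0.0333,"aperture":0},{"rz":0.0333,"aperture":0}]' | python3 steer.py;python3 e.py .4479 .2794
```

```text
time_s: 9.77
tool_pos: [0.4477, 0.2801, 0.1104]
tool_rot: [-180.0, 0.1, 40.5]
force: [-5.9, -0.9, 5.8]
grip_width: 0.0136
grasp_force: 60.8
dx,dy -0.0003 0.0007 pos [0.4477 0.2801 0.1104] rot [-1.7999e+02  8.0000e-02  4.0480e+01] q [  4.  14. -44. 108.  11.  62. -93.] F [-5.9 -0.9  5.8] M [-0.27  1.23  1.02]
time_s: 10.02
tool_pos: [0.4479, 0.2803, 0.1103]
tool_rot: [180.0, 0.0, 37.6]
force: [-4.9, -1.6, 5.4]
grip_width: 0.0139
grasp_force: 62.3
dx,dy -0.0005 0.0008 pos [0.4479 0.2803 0.1103] rot [1.7998e+02 4.0000e-02 3.7590e+01] q [  4.  14. -43. 108.  11.  62. -96.] F [-4.9 -1.6  5.4] M [-0.21  0.98  1.27]
```

Mz jumped from 0.25 to 1.27 N m, so the collar is at its stop. I'll back off within the pin play to unload it, then lift.

Converted, -4 degrees / 90 = -0.0444.

```bash
echo '[{"rz":-0.0222,"aperture":0},{"rz":-0.0444,"aperture":0},{"rz":-0.0444,"aperture":0}]' | python3 steer.py;python3 e.py .4479 .2794; echo '[{"z":-0.0063,"aperture":0},{"z":-0.015,"aperture":0},{"z":-0.025,"aperture":0},{"z":-0.0438,"aperture":0},{"z":-0.075,"aperture":0},{"z":-0.1,"aperture":0},{"z":-0.1,"aperture":0}]' | python3 steer.py;python3 e.py .4845 -.3539
```

```text
time_s: 10.27
tool_pos: [0.4479, 0.2802, 0.1103]
tool_rot: [-180.0, 0.0, 41.5]
force: [-4.9, -0.8, 5.4]
grip_width: 0.0139
grasp_force: 59.7
dx,dy -0.0006 0.0006 pos [0.4479 0.2802 0.1103] rot [-1.7995e+02  4.0000e-02  4.1510e+01] q [  4.  14. -44. 108.  11.  62. -92.] F [-4.9 -0.8  5.4] M [-0.06  1.12  0.4 ]
time_s: 10.85
tool_pos: [0.452, 0.2809, 0.1955]
tool_rot: [179.8, -0.5, 41.1]
force: [1.2, 1.8, -0.7]
grip_width: 0.0135
grasp_force: 59.7
dx,dy -0.3931 0.4995 pos [0.452  0.2809 0.1955] rot [179.79  -0.51  41.13] q [  6.   9. -45. 102.   7.  71. -89.] F [ 1.2  1.8 -0.7] M [ 0.1  -0.12  0.03]
```

Converted, 0.235 m / 0.8 = 0.2938, 0.203 m / 0.8 = 0.2538.

```bash
echo '[{"x":-0.02,"y":0.025,"aperture":0},{"x":-0.05,"y":0.0638,"aperture":0},{"x":-0.08,"y":0.1025,"aperture":0},{"x":-0.11,"y":0.14,"aperture":0},{"x":-0.14,"y":0.1775,"aperture":0},{"x":-0.17,"y":0.2163,"aperture":0},{"x":-0.2,"y":0.2538,"aperture":0},{"x":-0.2313,"y":0.2938,"aperture":0}]' | python3 steer.py 45
python3 - <<'E'
from h import *
t=cam("top"); im=t["color"]; k=8
def full(p,x0,y0): return (np.array(p)+.5)/k-.5+[x0,y0]
z=crop(im,233,192,50,50,k)
s=cam("scene"); p=np.array([.4479,.2794,.085]); b=np.round(proj(s,p)).astype(int)
q=env.get_obs()["tool_pos"]; b2=np.round(proj(s,q-[0,0,.02])).astype(int); print(q,b2)
cv2.imwrite("pics/l.png",np.hstack([z,crop(s["color"],b2[0]-25,b2[1]-25,50,50,8)]))
E
python3 e.py .4845 -.3539
```

```text
time_s: 11.52
tool_pos: [0.464, -0.0213, 0.1903]
tool_rot: [179.9, -0.0, 41.2]
force: [1.9, -0.1, -1.2]
grip_width: 0.0138
grasp_force: 44.8
[ 0.46399056 -0.02788801  0.18984174] [332 186]
dx,dy -0.1961 0.2613 pos [ 0.464  -0.0279  0.1898] rot [1.7982e+02 1.6000e-01 4.0490e+01] q [ 28.  -1. -28. 111.  -0.  70. -49.] F [-0.5  1.  -2.6] M [ 0.01 -0.03 -0.01]
```

View pics/l.png

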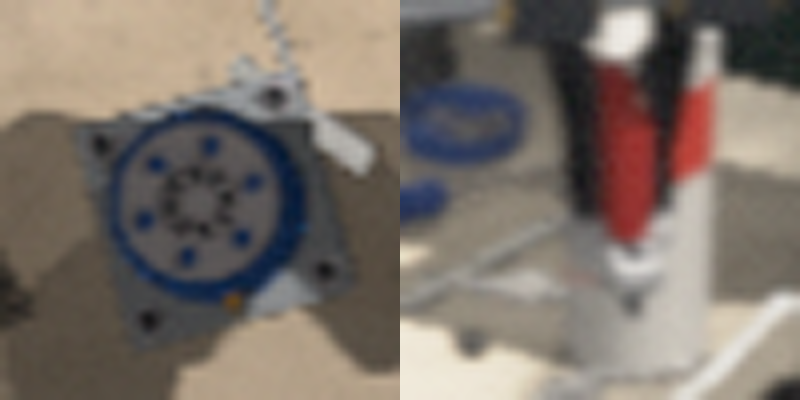

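The collar holes now stand at about -11.2° mod 60, against -5.5° before. That is 66° (1.15 rad) clockwise, which fits a start reading of 0.7 to 1.2 rad. The spanner still hangs straight in the gripper and may be turned about +5° in the grip. I'll return it to the rest.

Converted, 0.252 m / 0.8 = 0.315, 0.225 m / 0.8 = 0.2813, 15 degrees / 90 = 0.1667.

```bash
echo '[{"x":-0.03,"y":0.04,"rz":0.0222,"aperture":0},{"x":-0.06,"y":0.08,"rz":0.0444,"aperture":0},{"x":-0.09,"y":0.12,"rz":0.0667,"aperture":0},{"x":-0.1213,"y":0.1613,"rz":0.0889,"aperture":0},{"x":-0.1513,"y":0.2013,"rz":0.1111,"aperture":0},{"x":-0.1813,"y":0.2413,"rz":0.1333,"aperture":0},{"x":-0.2125,"y":0.2813,"rz":0.1556,"aperture":0},{"x":-0.2375,"y":0.315,"rz":0.1667,"aperture":0}]' | python3 steer.py 45
python3 - <<'E'
from h import *
t=cam("top")
im=cv2.imread("pics/top0.png"); k=8
c=np.array([[520,120],[620,65],[685,175],[580,230]])-[400,-50]
P=np.array([onz(t,*((q+.5)/k-.5+[403,183]),.006) for q in c]);print(P.mean(0),P[:,:2].round(4).tolist(),[np.linalg.norm(P[i]-P[i-1]).round(3) for i in range(4)])
s=cam("scene");
q=env.get_obs()["tool_pos"]; b2=np.round(proj(s,q-[0,0,.03])).astype(int); print(q,b2)
cv2.imwrite("pics/n.png",crop(s["color"],b2[0]-25,b2[1]-25,50,50,10))
E
python3 e.py .4845 -.3539
```

```text
time_s: 12.28
tool_pos: [0.486, -0.3379, 0.1898]
tool_rot: [179.9, 0.1, 25.9]
force: [1.4, 0.6, -3.0]
grip_width: 0.0134
grasp_force: 44.7
[ 0.48314089 -0.35723088  0.006     ] [[0.4965, -0.319], [0.5223, -0.3671], [0.4697, -0.3966], [0.444, -0.3462]] [np.float64(0.059), np.float64(0.055), np.float64(0.06), np.float64(0.057)]
[ 0.48453786 -0.34230627  0.18923836] [461 221]
dx,dy -0.005 0.0104 pos [ 0.4845 -0.3423  0.1892] rot [179.81   0.18  25.56] q [ 43.  14. -12.  95.   3.  71. -34.] F [-0.4  0.2 -2.9] M [-0.01  0.09 -0.02]
```

View pics/n.png

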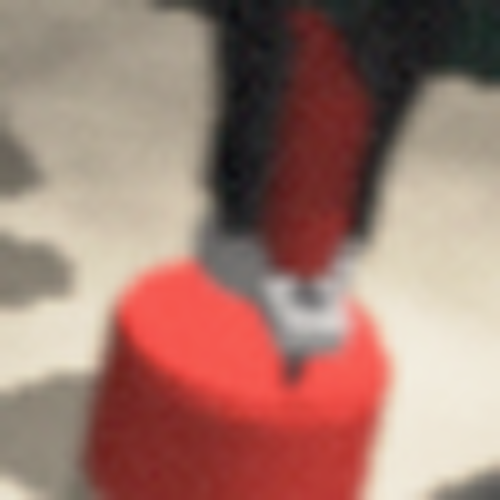

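Converted, 0.085 m / 0.8 = 0.1063, -0.005 m / 0.8 = -0.0063.

```bash
echo '[{"x":-0.0063,"y":0.0131,"aperture":0},{"x":-0.0063,"y":0.0131,"z":0.0375,"aperture":0},{"x":-0.0063,"y":0.0131,"z":0.075,"aperture":0},{"x":-0.0063,"y":0.0131,"z":0.1063,"aperture":0},{"x":-0.0063,"y":0.0131,"z":0.1063,"aperture":0},{"x":-0.0063,"y":0.0131,"z":0.1063,"aperture":0},{"x":-0.0063,"y":0.0131,"z":0.1063,"aperture":0}]' | python3 steer.py 45;python3 e.py .484 -.3545
```

```text
time_s: 12.97
tool_pos: [0.4884, -0.3457, 0.1067]
tool_rot: [179.9, -0.1, 26.2]
force: [0.0, -0.5, -1.3]
grip_width: 0.0138
grasp_force: 44.7
dx,dy -0.0079 0.006 pos [ 0.4884 -0.3457  0.1067] rot [ 1.7988e+02 -7.0000e-02  2.6230e+01] q [ 43.  18. -12.  99.   4.  63. -34.] F [ 0.  -0.5 -1.3] M [-0.03 -0.02 -0.02]
```

Converted, 0.02 m / 0.8 = 0.025, 0.01 m / 0.8 = 0.0125.

```bash
echo '[{"x":-0.01,"y":0.0075,"aperture":0},{"x":-0.01,"y":0.0075,"z":0.0125,"aperture":0},{"x":-0.01,"y":0.0075,"z":0.025,"aperture":0},{"x":-0.01,"y":0.0075,"z":0.025,"aperture":0},{"x":-0.01,"y":0.0075,"z":0.025,"aperture":0}]' | python3 steer.py 45;python3 e.py .484 -.3545
```

```text
time_s: 13.38
tool_pos: [0.482, -0.3539, 0.084]
tool_rot: [-179.9, 0.1, 26.2]
force: [-0.3, -0.5, -2.1]
grip_width: 0.014
grasp_force: 44.7
dx,dy 0.0016 0.0015 pos [ 0.482  -0.3539  0.084 ] rot [-1.7988e+02  5.0000e-02  2.6170e+01] q [ 44.  20. -12. 100.   5.  61. -34.] F [-0.3 -0.5 -2.1] M [ 0.   -0.   -0.05]
```

Converted, 0.024 m / 0.8 = 0.03, 0.023 m / 0.8 = 0.0288.

```bash
echo '[{"x":0.0019,"y":0.0013,"z":0.01,"aperture":0},{"x":0.0019,"y":0.0013,"z":0.02,"aperture":0},{"x":0.0019,"y":0.0013,"z":0.0263,"aperture":0},{"x":0.0019,"y":0.0013,"z":0.0288,"aperture":0},{"x":0.0019,"y":0.0013,"z":0.03,"aperture":0},{"x":0.0019,"y":0.0013,"z":0.03,"aperture":0}]' | python3 steer.py 45;python3 e.py .484 -.3545
```

```text
time_s: 13.88
tool_pos: [0.4843, -0.3545, 0.0607]
tool_rot: [-180.0, 0.0, 26.2]
force: [-0.3, 0.6, -2.3]
grip_width: 0.0134
grasp_force: 44.7
dx,dy -0.0003 -0.0002 pos [ 0.4843 -0.3545  0.0607] rot [-1.7997e+02  2.0000e-02  2.6170e+01] q [ 43.  21. -12. 101.   5.  58. -34.] F [-0.3  0.6 -2.3] M [ 0.   -0.02 -0.02]
```

Converted, 0.0025 m / 0.8 = 0.0031, 0.002 m / 0.8 = 0.0025.

```bash
echo '[{"z":0.0013,"aperture":0},{"z":0.0025,"aperture":0},{"z":0.0031,"aperture":0},{"z":0.0031,"aperture":0}]' | python3 steer.py 45;python3 e.py .484 -.3545
```

```text
time_s: 14.22
tool_pos: [0.4845, -0.3547, 0.0586]
tool_rot: [180.0, 0.0, 26.2]
force: [-0.5, -0.6, -2.4]
grip_width: 0.0138
grasp_force: 44.7
dx,dy -0.0003 -0.0004 pos [ 0.4845 -0.3547  0.0586] rot [179.99   0.    26.17] q [ 43.  22. -12. 101.   5.  58. -34.] F [-0.5 -0.6 -2.4] M [-0.02 -0.01 -0.02]
```

Converted, 0.001 m / 0.8 = 0.0013, 0.0005 m / 0.8 = 0.0006.

```bash
echo '[{"z":0.0006,"aperture":0},{"z":0.0013,"aperture":0},{"z":0.0013,"aperture":0}]' | python3 steer.py 45;python3 e.py .484 -.3545
```

```text
time_s: 14.47
tool_pos: [0.4846, -0.3548, 0.0584]
tool_rot: [180.0, 0.0, 26.2]
force: [-2.5, 1.1, 5.1]
grip_width: 0.0139
grasp_force: 44.7
dx,dy -0.0004 -0.0005 pos [ 0.4846 -0.3548  0.0584] rot [179.97   0.    26.16] q [ 43.  22. -12. 101.   5.  58. -34.] F [-2.5  1.1  5.1] M [0.36 0.45 0.05]
```

Contact: 5 N up at z = 0.0584, the same height as when I picked it up. I'll release, retreat and look.

Converted, -0.2 m / 0.8 = -0.25, -0.18 m / 0.8 = -0.225.

```bash
echo '[{"aperture":0.03},{"aperture":0.06},{"aperture":0.06},{"aperture":0.06},{"aperture":0.06},{"aperture":0.06},{"aperture":0.06},{"aperture":0.06}]' | python3 steer.py 20
echo '[{"z":-0.025,"aperture":0.06},{"z":-0.075,"aperture":0.06},{"z":-0.125,"aperture":0.06},{"z":-0.175,"aperture":0.06},{"z":-0.2125,"aperture":0.06},{"x":-0.05,"z":-0.2125,"aperture":0.06},{"x":-0.1,"z":-0.2125,"aperture":0.06},{"x":-0.15,"z":-0.2125,"aperture":0.06}]' | python3 steer.py
echo '[{"x":-0.0375,"y":-0.025,"aperture":0.06},{"x":-0.0375,"y":-0.075,"aperture":0.06},{"x":-0.0375,"y":-0.125,"aperture":0.06},{"x":-0.0375,"y":-0.175,"aperture":0.06},{"x":-0.0375,"y":-0.225,"aperture":0.06},{"x":-0.0375,"y":-0.25,"aperture":0.06},{"x":-0.0375,"y":-0.25,"aperture":0.06}]' | python3 steer.py
python3 - <<'E'
from h import *
t=cam("top");s=cam("scene")
cv2.imwrite("pics/end.png",np.hstack([crop(t["color"],403,183,50,50,8),crop(s["color"],434,240,50,50,8)]))
cv2.imwrite("pics/endt.png",t["color"])
E
```

```text
time_s: 15.13
tool_pos: [0.4845, -0.3547, 0.0575]
tool_rot: [180.0, 0.0, 26.2]
force: [-0.4, -0.1, 0.2]
grip_width: 0.0566
grasp_force: 0.0
time_s: 15.8
tool_pos: [0.3762, -0.4079, 0.2285]
tool_rot: [179.9, -0.0, 26.3]
force: [0.3, -1.7, -0.2]
grip_width: 0.0602
grasp_force: 0.0
time_s: 16.38
tool_pos: [0.2623, -0.2405, 0.2239]
tool_rot: [-179.4, 0.2, 26.3]
force: [0.1, -0.6, 0.3]
grip_width: 0.06
grasp_force: 0.0
```

View pics/end.png

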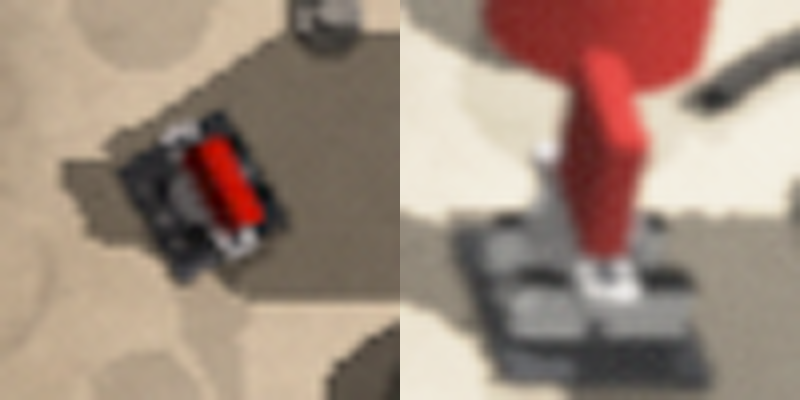

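View pics/endt.png

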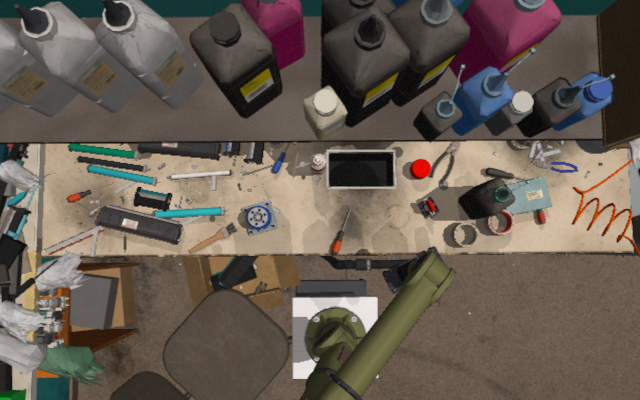

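The spanner is upright across both rails at (430,206) with its pins outside them, as found. The bystanders are where they were and the arm is clear.

```bash
echo '[{"aperture":0.06},{"aperture":0.06},{"aperture":0.06},{"aperture":0.06}]' | python3 steer.py && python3 -c "
from cell import env, workorder, read_camera;print(workorder.sign_off())"
```

```text
time_s: 16.82
tool_pos: [0.2642, -0.2441, 0.2275]
tool_rot: [-179.9, 0.0, 26.1]
force: [0.0, -0.5, 0.4]
grip_width: 0.0598
grasp_force: 0.0
the job is handed in; nothing more can be done
None
```

The collar is turned about 66° clockwise, tight against its stop (torque jumped to 1.27 N m), the spanner is back upright across both rails, the other things look undisturbed, and the job was handed in at about 17 s.

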